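# Load a board tray into the sprung-gate inspection nest

### The arm

A 6-joint arm with a two-finger parallel gripper is mounted at the origin on the work surface. World frame = base frame: x ahead of the robot, y to its left, z up, the work surface at z = 0. Lengths are in m, angles in rad, forces in N, time in s.
With the tool pointing down it reaches from about 0.275 to 0.725 m from the base axis. Payload 15.9 kg.
Tool frame: the origin (TCP) lies at the very end of the fingers, on their centre line; the grasp point (between the pads) lies 19 mm behind it (r.grip_depth is the distance from the TCP to the grasp point, in m); z points along the fingers, y is the direction in which the jaws open and shut (so a half turn about z gives the same grasp; the last joint's range is limited). The gripper opens to 85 mm and grips with 20 to 120 N. Pads are 22 mm wide; open, the fingers measure 114 mm over their backs; the gripper's body (76 mm by 85 mm) begins 54 mm behind the grasp point. The pads swing forward as they close: fully open they stand 13 mm farther back than shut.
Start: joints at [-1.286, 0.213, -0.034, 1.323, 0, 1.571], TCP at [0.14, -0.48, 0.231] pointing down, gripper open.
Joint ranges: [-2.98, 2.98], [-0.74, 1.72], [-1.14, 1.35], [-2.1, 2.04], [-1.57, 1.44], [-3.14, 3.14]. Speed limits (rad/s): [1.89, 1.89, 2.39, 2.57, 3.14, 3.14].

### API

Orientations are given as [roll, pitch, yaw] about the fixed x, y, z axes, in that order (R = Rz(yaw) Ry(pitch) Rx(roll)).
In Python, from station import r gives the robot as it stands.
- The arm moves only by the shell command python3 -m inch 'ROWS'. ROWS is JSON, a list of rows, each a list of 3 entries, a list of its own where there are three numbers: the turn, a rotation vector about the tool's x, y, z in degrees, then the shift along the tool's x, y, z in mm, then the opening, from 0 (shut) to 1 (fully open). A call has 1 to 12 rows; each row shifts and turns the commanded pose from where the row before left it, along the tool's axes as they then stand; what a row does not reach is not made up. A row lasts 1/8 s, in which the tool goes at most 62.5 mm and 10.7 degrees, less where a joint would pass 70% of its speed; a pose out of reach is approached as far as the arm can. A call with a gripper value outside its range is refused whole. The fingers move at their own pace and stop on an object; the grip force is fixed at half the most. Time passes only in rows, so rows that do not move let the fingers close. It gives the time, the measured TCP pose, the force and the opening at its end, in the units of the state.
- r.get_state(): the state, without advancing time (a new reading comes with each control period).
- r.camera(name): name is "scene" or "top" or "wrist"; returns a dict with "img" (384x512x3 uint8, blue, green, red), "fx", "fy", "cx", "cy" (pixels), "camera_from_world" (4x4, takes a point from world to camera coordinates). Camera axes: x right, y down, z forward; pixel columns grow to the right and rows downward; lengths in m; the calibration is good to about 2 mm. A picture is of the moment at which its call begins. There is no depth.
- r.job_done(): hands the job in, once; it reports no verdict.
Trained networks look in a picture, given as the dict that the camera call returned (one of the last four; its "shot" number tells which), for a name from the list of things; names that differ only in an ending like _2 or _b are one class to them, and where a whole thing is asked for, a point or a joint stands for the part that bears it (a point fixed in the world has none). Each returns a list of dicts, best first, with "score" (0 to 1); they miss things now and then, are a little off and sometimes report something else, mostly with a low value. They report only what shows in the picture. A call takes as long as a camera call.
- r.find_in(picture, name): "xy" ([column, row] in pixels, amid what is visible of it).
- r.silhouettes(picture, name): "mask" (384x512 bool, what is visible of it) and "xy" ([column, row] in pixels, amid what is visible of it).
- r.landmark_of(picture, name): "xy" ([column, row] in pixels: a listed point, or the origin of a listed thing).
The state is a dict: "clock": time; "joint_pos": joint angles; "dq": joint speeds; "effort": joint torques, N m; "position": TCP position; "ee_rot": TCP orientation; "wrist_force": force on the tool from outside, world axes, zero at the start; "ft_torque": the same for the moment, N m; "gripper_width": opening from 0.0 (shut) to 1.0 (fully open).
Only numpy, scipy, OpenCV 4.12 (cv2) and the standard library are available. Lean on these libraries where they do the work, as an engineer would, in place of code of your own. Each camera call takes 0.05 s, during which the arm holds its last target.

### The job

Pick up the small black board tray, set it down on the open front end of the aluminium inspection nest, and push it in through the sprung gate. How far back the stop has been set is not known: feel for it, press the tray firmly but not hard into its rubber buffer so that it sits fully home, and leave it there with the gate swung shut behind it. Leave the bottle, the reel and the screwdriver alone.

Things in the scene. Friction and masses are not known exactly. Their poses are not given: they have to be found in the camera images.
- tray: Loose black plastic tray, 80 mm long (its x) x 56 mm wide (its y) x 26 mm high, open on top, 4 mm walls, with a green circuit board inside 13 mm above its underside; 0.15 to 0.3 kg, evenly spread. Origin: centre of its underside. Either end may lead. It can be gripped across its 56 mm width.
- nest: Fixed aluminium nest: base plate 385 mm long (its x) x 112 mm wide x 16 mm thick, carrying an open-topped channel. Origin: on the bench, on the centre line, at the gate; +x is the way in. The plate's flat top (the deck, 16 mm above the origin) runs from x = -135 to +250 mm. Nothing on the nest may be pressed hard by the robot (25 N at most).
- loading (a point): Middle of the bare loading end, on the deck, at the nest's x = -70, y = 0 mm; axes as the nest's. The deck is bare from x = -135 to -50 mm: here the tray is set down flat, lengthwise along x, wholly in front of the gate. From x = -45 to -10 mm two round steel rods, 10 mm high above the deck, narrow from 84 to 61 mm between them as a lead-in.
- channel (a point): On the deck in the channel, at the nest's x = 120, y = 0 mm. The channel is 61 mm wide between walls 30 mm high; from x = 0 to 78 mm its +y side is wider, a pocket for the opened gate. From x = 80 to 215 mm lips, 30 to 34 mm above the deck, leave 51 mm free between them: the tray goes in only through the gate, but fingers can follow it from above through the gate and between the lips.
- gate (a joint): Gate angle in rad: 0 shut, 1.5 full open. Steel leaf 70 mm long, 3 mm thick, 3 to 26 mm above the deck, hinged on a post at the nest's x = 0, y = +42 mm, reaching to y = -28 mm. It swings only inward (+x); a spring shuts it. The tray needs about 3 to 9 N to start it open, less to slide on. It can shut once the tray's rear end is over 71 mm past the gate with nothing in the way.
- pin (a joint): Travel in m of the brass presence pin in the middle of the stop's rubber face: 0 free (it stands 4 mm out of the face), 0.004 pressed flush by a tray that is fully home. Its spring is weak (under 0.2 N) and does not push the tray back.
- endblock: Fixed plate across the far end of the channel, 14 x 71 x 34 mm; origin on the deck at the nest's x = 228, y = 0 mm. On a screw it carries the stop (50 mm wide, 6 to 22 mm above the deck), faced with a rubber buffer that gives 1 mm per 6 N. The face is set anywhere from the nest's x = 155 to 195 mm, not measured. A steady push of 8 to 14 N seats the tray; over 18 N is too hard.
- bottle: Bystander: white dispenser bottle, 48 mm across, 115 mm high. Origin: centre of its underside.
- reel: Bystander: grey plastic reel standing on its flange, 62 mm across, 36 mm high. Origin: centre of its underside.
- driver: Bystander: screwdriver, 160 mm long, lying on the bench. Origin: underside, at mid-length.

How it is judged:
On the way, in this order (a step that is already met when the one before it is completed fails the run):
1. the tray lies flat on the loading end, in line with the nest and wholly in front of the gate (x of tray in the frame of nest between -0.12 and -0.041 m and y of tray in the frame of nest between -0.02 and 0.02 m and z of tray in the frame of nest below 0.02 m and angle between the x axis of tray and the x axis of nest, either way round below 0.2 rad), for 0.2 s.
2. the tray is passing through the gate, holding it open, flat on the deck (value of joint gate above 0.7 rad and x of tray in the frame of nest between 0 and 0.105 m and z of tray in the frame of nest below 0.021 m), for 0.1 s.
3. the tray is pressed into the stop's rubber buffer (more than 2 N there) (contact force between tray and endblock above 2 N), for 0.05 s.
At the end, for the whole second after the job is handed in: The tray lies flat and at rest in the nest's channel, its leading end within 1.5 mm of the stop (presence pin pressed more than 2.5 mm), and the gate is shut behind it (within 0.08 rad) (value of joint pin above 0.0025 m and value of joint gate below 0.08 rad and x of tray in the frame of nest above 0.105 m and z of tray in the frame of nest below 0.02 m and angle between tray's own z axis and vertical below 0.05 rad and linear speed of tray below 0.01 m/s); the robot touches nothing.
It fails at once if the fingers press on the tray with more than 18 N while it is in the gate or the channel (x of tray in the frame of nest above 0.03 m and y of tray in the frame of nest between -0.03 and 0.03 m and z of tray in the frame of nest below 0.03 m and contact force between the fingers and tray above 18 N).
It fails at once if the robot presses on the nest with more than 25 N (contact force between the arm and nest above 25 N).
It fails at once if the tray is tipped by more than 30 degrees (angle between tray's own z axis and vertical above 0.52 rad).
It fails at once if the bottle, reel or screwdriver is moved by more than 20 mm (distance of any of bottle, reel, driver from where it was at the start of the episode above 0.02 m).
It also fails if it takes over 72 s, if anything falls off the work surface, if the arm or the gripper's body presses on something with over 40 N, if the wrist force passes 120 N, or if a joint passes its speed limit or range.

## Working session

There is one attempt and no reset: what is moved stays moved. The work goes in short steps, Python scripts to look and compute and a shell command to move; the robot and the scene stay as the last step left them, time stands still between calls to the robot, and variables do not carry over. Pictures are saved under pics/ and viewed, and the job is handed in when it is done.

```bash
ls; mkdir -p pics
python3 - <<'E'
from station import r
import cv2,numpy as np
s=r.get_state()
for k,v in s.items(): print(k,np.round(v,4))
print(r.grip_depth)
for n in ["scene","top","wrist"]:
    p=r.camera(n); cv2.imwrite(f"pics/a_{n}.png",p["img"])
    print(n,p["fx"],p["fy"],p["cx"],p["cy"]); print(np.round(p["camera_from_world"],4).tolist())
    for t in ["tray","nest","loading","channel","gate","endblock","bottle","reel","driver","pin"]:
        l=r.landmark_of(p,t); print(t,[(np.round(d["xy"],1).tolist(),round(d["score"],2)) for d in l[:2]])
E
```

```text
pics
clock 0.0
joint_pos [-1.286   0.2133 -0.0351  1.3235  0.      1.5708]
dq [ 0.0015 -0.001   0.0003 -0.0013  0.      0.0001]
effort [ 2.50000e-03 -6.86180e+01  4.87114e+01  1.77000e-02  1.00000e-04
 -0.00000e+00]
position [ 0.1404 -0.4795  0.2308]
ee_rot [-3.1405 -0.      0.2848]
wrist_force [-0.0243 -0.589  -0.5284]
ft_torque [-0.0262 -0.0272  0.0105]
gripper_width 0.9996
0.0187
scene 394.28531828236663 394.28531828236663 254.54074459128097 196.02877138582397
[[0.7465, 0.6653, -0.0139, -0.4526], [0.362, -0.4235, -0.8305, -0.1597], [-0.5583, 0.6149, -0.5569, 1.3591], [0.0, 0.0, 0.0, 1.0]]
tray [([124.8, 258.3], 0.7)]
nest [([244.9, 199.4], 0.83)]
loading [([230.3, 185.5], 0.61)]
channel [([280.7, 210.6], 0.68)]Traceback (most recent call last):
  File "<stdin>", line 10, in <module>
ValueError: it knows: bottle, channel, driver, endblock, loading, nest, reel, tray
```

Run:
```python
from station import r
import cv2,numpy as np
for n in ["scene","top","wrist"]:
    p=r.camera(n); cv2.imwrite(f"pics/b_{n}.png",p["img"])
    print(n,p["fx"],p["fy"],p["cx"],p["cy"]); print(np.round(p["camera_from_world"],4).tolist())
    M=p["camera_from_world"];R=M[:3,:3];c=-R.T@M[:3,3]
    for t,z in [("tray",0),("nest",0),("loading",.016),("channel",.016),("endblock",.016),("bottle",0),("reel",0),("driver",0)]:
        l=r.landmark_of(p,t)
        for d in l[:2]:
            u,v=d["xy"]; ray=R.T@np.array([(u-p["cx"])/p["fx"],(v-p["cy"])/p["fy"],1]); X=c+ray*(z-c[2])/ray[2]
            print(t,np.round(d["xy"],1),round(d["score"],2),np.round(X,4))
```

```text
scene 394.28531828236663 394.28531828236663 254.54074459128097 196.02877138582397
[[0.7465, 0.6653, -0.0139, -0.4526], [0.362, -0.4235, -0.8305, -0.1597], [-0.5583, 0.6149, -0.5569, 1.3591], [0.0, 0.0, 0.0, 1.0]]
tray [127.9 256.7] 0.9 [ 0.4801 -0.2969  0.    ]
nest [242.9 198. ] 0.56 [0.5168 0.0515 0.    ]
loading [228.  183.1] 0.81 [0.4482 0.0626 0.016 ]
loading [281.9 212.5] 0.66 [0.6553 0.0513 0.016 ]
endblock [313.5 226. ] 0.86 [0.7489 0.0579 0.016 ]
endblock [350.  181.7] 0.53 [0.7108 0.2964 0.016 ]
bottle [354.7 184.9] 0.75 [0.7185 0.3136 0.    ]
reel [297.9 162.6] 0.77 [0.5126 0.3145 0.    ]
driver [181.2 301.2] 0.67 [ 0.6761 -0.301   0.    ]
driver [282.1 212.2] 0.54 [0.6416 0.0701 0.    ]
top 358.48077440821834 358.48077440821834 261.01543389199975 195.002776173333
[[0.0155, -0.9992, 0.0376, -0.0239], [-0.9875, -0.0212, -0.1561, 0.5906], [0.1567, -0.0347, -0.987, 0.7985], [0.0, 0.0, 0.0, 1.0]]
tray [380.6 242.1] 0.92 [ 0.4869 -0.312   0.    ]
nest [236.9 221.5] 0.87 [0.5312 0.0436 0.    ]
loading [234.3 247.9] 0.74 [0.4669 0.0477 0.016 ]
channel [236.6 173.2] 0.83 [0.6489 0.047  0.016 ]
endblock [237.9 130.8] 0.83 [0.7577 0.0466 0.016 ]
bottle [128.8 151. ] 0.62 [0.7028 0.3184 0.    ]
reel [382.3 240.9] 0.62 [ 0.4899 -0.3164  0.    ]
reel [130.3 224. ] 0.56 [0.5203 0.3015 0.    ]
driver [378.3 169.5] 0.75 [ 0.6707 -0.3129  0.    ]
wrist 270.40364281450456 270.40364281450456 256.3779759849543 189.39163726834127
[[0.2812, -0.9597, 0.0002, -0.5007], [-0.917, -0.2687, 0.2948, -0.0389], [-0.2828, -0.083, -0.9556, 0.3793], [0.0, 0.0, 0.0, 1.0]]
```

View pics/a_scene.png

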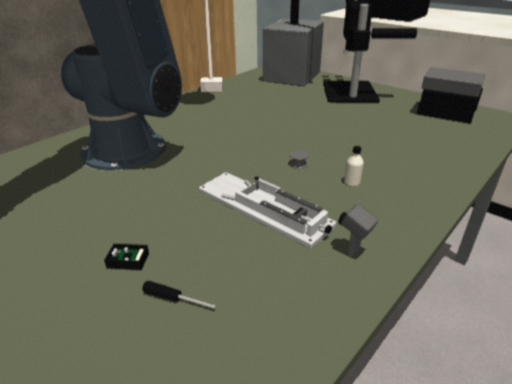

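```bash
sleep 1
```

```text
(no output)
```

View pics/b_top.png

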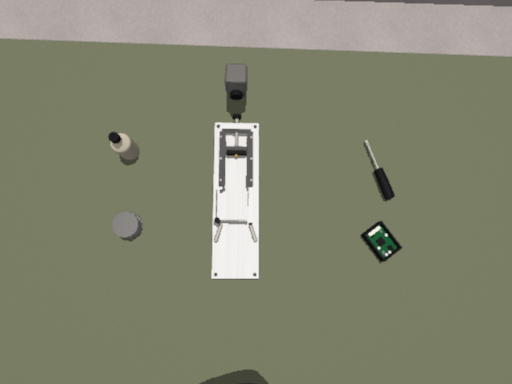

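View pics/b_wrist.png

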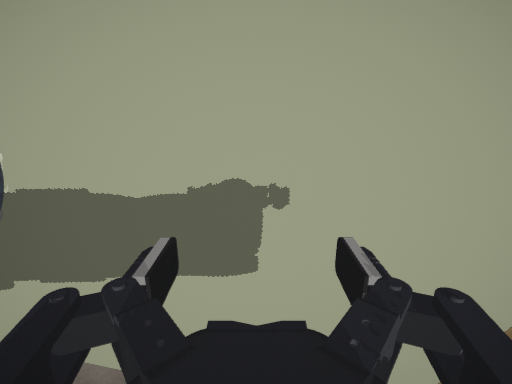

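The top view shows the nest's plate at columns 212–259 and rows 123–278, lying about along world x. The tray is at (381, 241), turned. Next I'll measure both outlines.

```bash
cat > h.py <<'E'
import numpy as np,cv2
from station import r
def w(p,uv,z):
    M=p["camera_from_world"];R=M[:3,:3];c=-R.T@M[:3,3]
    uv=np.atleast_2d(np.asarray(uv,float))
    ray=np.c_[(uv[:,0]-p["cx"])/p["fx"],(uv[:,1]-p["cy"])/p["fy"],np.ones(len(uv))]@R
    return c+ray*((z-c[2])/ray[:,2])[:,None]
def proj(p,X):
    M=p["camera_from_world"];Y=np.atleast_2d(X)@M[:3,:3].T+M[:3,3]
    return np.c_[p["fx"]*Y[:,0]/Y[:,2]+p["cx"],p["fy"]*Y[:,1]/Y[:,2]+p["cy"]]
def rect(p,name,z):
    m=r.silhouettes(p,name)
    if not m: return None
    m=m[0]; c=max(cv2.findContours(m["mask"].astype(np.uint8),cv2.RETR_EXTERNAL,cv2.CHAIN_APPROX_NONE)[0],key=cv2.contourArea)
    X=w(p,c[:,0,:],z)
    (cx,cy),(a,b),t=cv2.minAreaRect((X[:,:2]*1000).astype(np.float32))
    bx=cv2.boxPoints(((cx,cy),(a,b),t))
    return m["score"],np.round([cx,cy,a,b,t],1),np.round(bx,1).tolist()
E
python3 - <<'E'
from h import *
for n in ["top","scene"]:
    p=r.camera(n)
    print(n,"tray",rect(p,"tray",.026)); print("nest",rect(p,"nest",.016))
    if n=="top":
        cv2.imwrite("pics/c1.png",cv2.resize(p["img"][110:290,190:290],None,fx=5.0/1.5,fy=5/1.5,interpolation=cv2.INTER_CUBIC))
        cv2.imwrite("pics/c2.png",cv2.resize(p["img"][210:270,350:410],None,fx=8,fy=8,interpolation=cv2.INTER_CUBIC))
E
```

```text
top tray (0.92, array([ 487.6, -304. ,   83.1,   66.9,   36.2]), [[434.29998779296875, -301.5], [473.79998779296875, -355.6000061035156], [541.0, -306.5], [501.5, -252.39999389648438]])
nest (0.67, array([598.1,  47.8, 407.6, 113.7,   0.9]), [[393.3999938964844, 101.30000305175781], [395.29998779296875, -12.399999618530273], [802.7999877929688, -5.699999809265137], [801.0, 108.0]])
scene tray (0.86, array([ 504.7, -311.2,   93.6,   81.3,   37.5]), [[442.79998779296875, -307.3999938964844], [492.29998779296875, -372.0], [566.5999755859375, -315.0], [517.0, -250.5]])
nest (0.87, array([595.3,  60. , 162.3, 390.7,  89.3]), [[399.0, -18.799999237060547], [789.5999755859375, -23.399999618530273], [791.5999755859375, 138.89999389648438], [400.8999938964844, 143.5]])
```

```bash
sleep 0
```

```text
(no output)
```

View pics/c1.png

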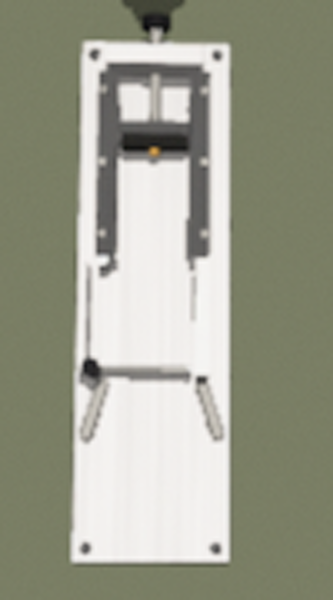

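View pics/c2.png

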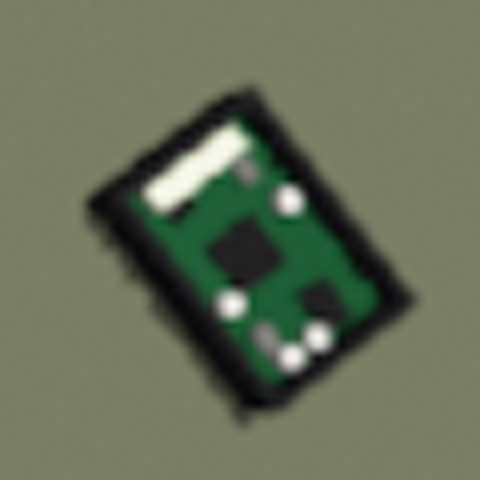

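Run:
```python
from h import *
p=r.camera("top")
g=cv2.cvtColor(p["img"],cv2.COLOR_BGR2GRAY)
# nest plate: bright mask
c=np.array([[82,43],[229,43],[228,562],[71,562]])/3.3333+[190,110]-.35
X=w(p,c,.016);print("nest corners",np.round(X,4)); 
print("front-rear",X[[0,1]].mean(0)-X[[2,3]].mean(0), np.linalg.norm(X[0]-X[1]))
m=((g>150)).astype(np.uint8); m=cv2.morphologyEx(m,cv2.MORPH_CLOSE,np.ones((15,15)))
k=[k for k in cv2.findContours(m,cv2.RETR_EXTERNAL,cv2.CHAIN_APPROX_NONE)[0] if cv2.pointPolygonTest(k,(236.,265.),False)>0][0]
Y=w(p,k[:,0,:],.016)[:,:2]*1000
for nm,s in (("front",Y[Y[:,0]<540]),):
  print(nm,s[:,0].min(),s[:,1].min(),s[:,1].max())
print(cv2.minAreaRect(Y.astype(np.float32)))
t=np.array([[250,88],[412,297],[262,405],[90,205]])/8+[350,210]-.45
T=w(p,t,.026);print("tray",np.round(T,4),T.mean(0),[np.linalg.norm(T[i]-T[(i+1)%4]) for i in range(4)],np.degrees(np.arctan2(*(T[0]-T[1])[[1,0]])))
print("stop face ~",w(p,np.array([[153,155]])/3.333+[190,110]-.35,.030), "pin",w(p,np.array([[153,152]])/3.333+[190,110]-.35,.030))
for a in ["channel","loading","endblock"]: pass
```

```text
nest corners [[ 0.7776  0.1064  0.016 ]
 [ 0.7809 -0.0044  0.016 ]
 [ 0.397  -0.0101  0.016 ]
 [ 0.3955  0.1004  0.016 ]]
front-rear [0.38300009 0.00584878 0.        ] 0.11088466168580927
front 396.1173789049518 -9.989704485737237 103.29625725473443
((592.610595703125, 48.939414978027344), (392.0740661621094, 111.25948333740234), 0.9666687250137329)
tray [[ 0.5379 -0.3047  0.026 ]
 [ 0.476  -0.3516  0.026 ]
 [ 0.4435 -0.3048  0.026 ]
 [ 0.5018 -0.2548  0.026 ]] [ 0.48979133 -0.30398598  0.026     ] [np.float64(0.0776012475235019), np.float64(0.056984302754473255), np.float64(0.07684546868029093), np.float64(0.06161956324598049)] 37.151963839333966
stop face ~ [[0.68825317 0.05014313 0.03      ]] pin [[0.69051628 0.05020341 0.03      ]]
```

The nest sits at gate origin ≈ (0.531, 0.047), yaw ≈ 0.9°. Its width reads 111 against 112 mm and its length 383 against 385, so both check. The tray is at ≈ (0.489, -0.305), yaw ≈ 37°. I'll move above it now.

```bash
python3 -m inch '[[[0,0,-10],[0,0,0],1],[[0,0,-10],[0,0,0],1],[[0,0,-0.9],[38,7,10],1],[[0,0,0],[38,7,10],1],[[0,0,0],[38,7,10],1],[[0,0,0],[38,7,10],1],[[0,0,0],[38,7,10],1],[[0,0,0],[38,7,10],1],[[0,0,0],[38,7,10],1],[[0,0,0],[38,7,10],1],[[0,0,0],[38,7,10],1],[[0,0,0],[38,7,10],1]]'
python3 - <<'E'
from h import *
s=r.get_state(); print(s["clock"],s["position"],s["ee_rot"],s["wrist_force"])
p=r.camera("wrist"); cv2.imwrite("pics/d_wrist.png",p["img"])
print(rect(p,"tray",.026)); 
p=r.camera("top"); cv2.imwrite("pics/d_top.png",p["img"])
E
```

```text
clock: 3.45
position: [0.4869, -0.3056, 0.131]
ee_rot: [3.141, -0.0, 0.65]
wrist_force: [0.8, -1.7, -0.3]
gripper_width: 1.002
3.45 [ 0.48685107 -0.30559299  0.13099306] [ 3.14145417e+00 -2.73575986e-05  6.49641194e-01] [ 0.76779673 -1.71761864 -0.30354011]
(0.72, array([ 492. , -305.5,   82. ,   56. ,   37.5]), [[442.3999938964844, -308.20001220703125], [476.5, -352.70001220703125], [541.5, -302.79998779296875], [507.5, -258.3999938964844]])
```

```bash
sleep 0
```

```text
(no output)
```

View pics/d_wrist.png

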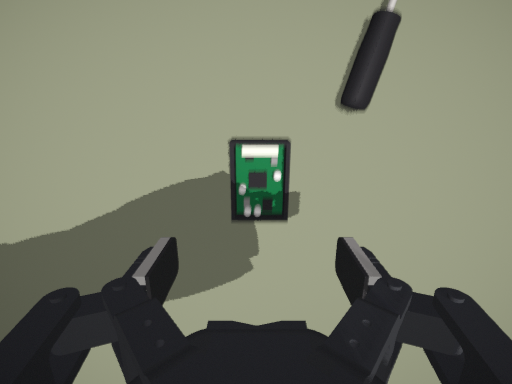

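The wrist view shows the tray upright at columns 230–290, rows 138–222, aligned with the jaws. It measures 82×56 mm, centre (0.491, -0.3055), which agrees with the top view. I'll descend and grip.

```bash
python3 -m inch '[[[0,0,0],[3,2,16],1],[[0,0,0],[0,0,18],1],[[0,0,0],[0,0,18],1],[[0,0,0],[0,0,18],1],[[0,0,0],[0,0,18],1],[[0,0,0],[0,0,18],1],[[0,0,0],[0,0,12],1],[[0,0,0],[0,0,6],1],[[0,0,0],[0,0,0],1]]' && python3 -m inch '[[[0,0,0],[0,0,0],0],[[0,0,0],[0,0,0],0],[[0,0,0],[0,0,0],0],[[0,0,0],[0,0,0],0],[[0,0,0],[0,0,0],0],[[0,0,0],[0,0,0],0]]'
```

```text
clock: 4.72
position: [0.4891, -0.3062, 0.0072]
ee_rot: [-3.141, 0.0, 0.649]
wrist_force: [0.0, 0.2, -0.1]
gripper_width: 0.999
clock: 5.48
position: [0.4897, -0.3063, 0.0082]
ee_rot: [3.14, -0.0, 0.65]
wrist_force: [-2.1, 1.9, 8.0]
gripper_width: 0.644
```

```bash
python3 -m inch '[[[0,0,0],[0,0,-5],0],[[0,0,0],[0,0,-15],0],[[0,0,0],[0,0,-20],0],[[0,0,0],[0,0,-20],0],[[0,0,0],[0,0,-20],0],[[0,0,0],[0,0,-12],0],[[0,0,0],[0,0,0],0]]'
python3 - <<'E'
from h import *
s=r.get_state(); print(s["position"],s["ee_rot"],s["wrist_force"],s["gripper_width"])
p=r.camera("wrist"); cv2.imwrite("pics/e_wrist.png",p["img"]);print(rect(p,"tray",.12))
p=r.camera("scene"); cv2.imwrite("pics/e_scene.png",cv2.resize(p["img"][180:320,60:260],None,fx=4,fy=4))
E
```

```text
clock: 6.35
position: [0.4898, -0.3064, 0.1003]
ee_rot: [3.14, -0.001, 0.65]
wrist_force: [-0.1, -0.3, -1.5]
gripper_width: 0.64
[ 0.48980098 -0.30637308  0.10032799] [ 3.13999847e+00 -5.84274953e-04  6.49604316e-01] [-0.10146427 -0.33481805 -1.4799971 ] 0.6401629966324315
(0.87, array([ 493.6, -304.1,   84.3,   55.3,   37.1]), [[443.29998779296875, -307.5], [476.6000061035156, -351.6000061035156], [543.9000244140625, -300.79998779296875], [510.6000061035156, -256.6000061035156]])
```

```bash
sleep 0
```

```text
(no output)
```

View pics/e_wrist.png

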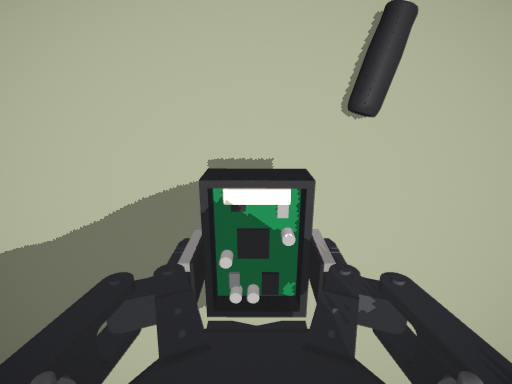

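View pics/e_scene.png

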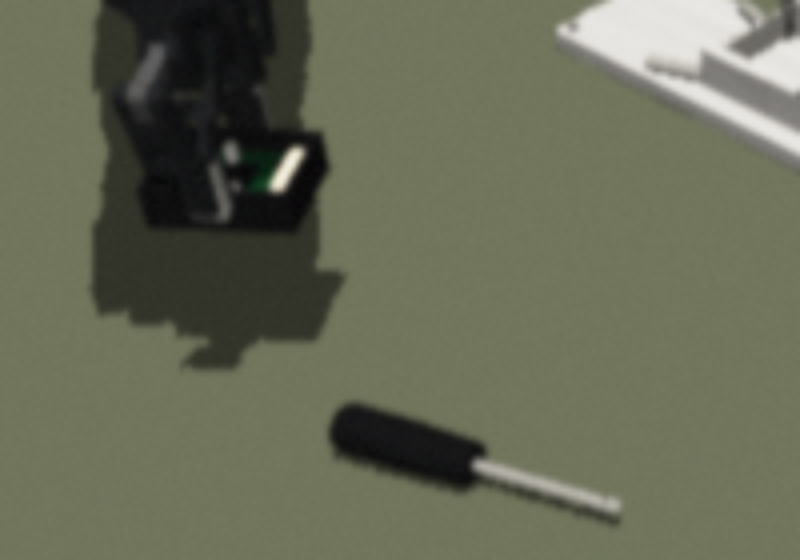

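The tray is held level between the pads. It's carried next to the loading end.

```bash
python3 -m inch '[[[0,0,5],[0,0,0],0],[[0,0,8],[0,0,0],0],[[0,0,8],[0,0,0],0],[[0,0,8],[0,0,0],0],[[0,0,7.3],[-5,-22,0],0],[[0,0,0],[-5,-44,0],0],[[0,0,0],[-5,-50,0],0],[[0,0,0],[-5,-55,0],0],[[0,0,0],[-5,-55,0],0],[[0,0,0],[-5,-50,0],0],[[0,0,0],[-5,-44,0],0],[[0,0,0],[-5,-33,0],0]]'; python3 -m inch '[[[0,0,0],[0,0,0],0],[[0,0,0],[0,0,0],0]]'
python3 - <<'E'
from h import *
s=r.get_state(); print(s["position"],s["ee_rot"],s["wrist_force"],s["gripper_width"])
p=r.camera("wrist"); cv2.imwrite("pics/f_wrist.png",p["img"]);print(rect(p,"tray",.118))
p=r.camera("top"); cv2.imwrite("pics/f_top.png",cv2.resize(p["img"][110:330,160:330],None,fx=2.7,fy=2.7));
E
```

```text
clock: 8.0
position: [0.4408, 0.026, 0.0989]
ee_rot: [-3.123, 0.001, 0.047]
wrist_force: [-0.8, -0.1, -1.8]
gripper_width: 0.641
clock: 8.25
position: [0.4417, 0.0232, 0.0992]
ee_rot: [-3.124, 0.0, 0.041]
wrist_force: [-0.7, -0.6, -2.0]
gripper_width: 0.637
[0.44171584 0.02317208 0.09922901] [-3.12416832e+00  3.65372924e-04  4.06992947e-02] [-0.69521693 -0.59053644 -2.03267615] 0.6365126359438871
(0.61, array([446.1,  22.1,  85.9,  56.2,   2.3]), [[402.0, 48.5], [404.29998779296875, -7.699999809265137], [490.1000061035156, -4.300000190734863], [487.8999938964844, 51.79999923706055]])
```

```bash
sleep 0
```

```text
(no output)
```

View pics/f_wrist.png

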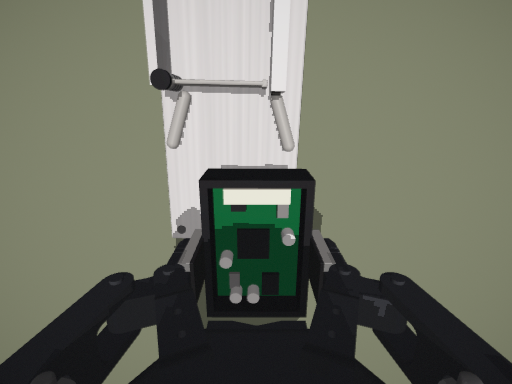

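View pics/f_top.png

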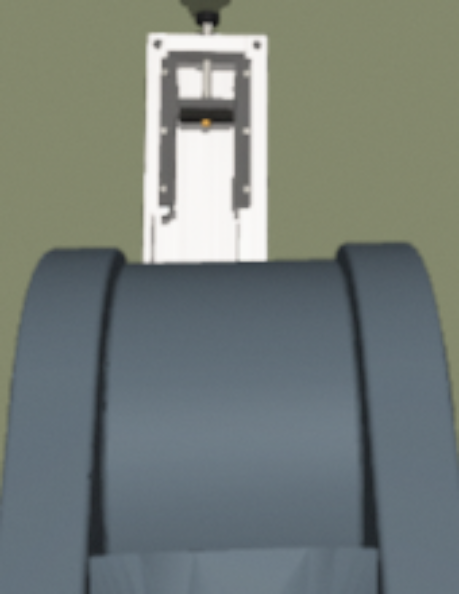

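The wrist view shows the tray held, and the nest beyond it with the gate leaf at row ~83, columns 155–270. The move was clipped about 22 mm short in y, with a 1° roll, so I'll correct both.

```bash
python3 -m inch '[[[-0.5,0,0.7],[1,-8,0],0],[[-0.5,0,0.7],[1,-8,0],0],[[0,0,0],[0,-6,0],0],[[0,0,0],[0,0,0],0],[[0,0,0],[0,0,0],0]]'
python3 - <<'E'
from h import *
s=r.get_state(); print(s["position"],s["ee_rot"],s["wrist_force"],s["gripper_width"])
p=r.camera("wrist"); cv2.imwrite("pics/g_wrist.png",p["img"]);print(rect(p,"tray",.118))
# expected nest points
def N(x,y,z,o=(0.531,0.047),a=0.0157): return [o[0]+np.cos(a)*x-np.sin(a)*y,o[1]+np.sin(a)*x+np.cos(a)*y,z]
im=cv2.resize(p["img"],None,fx=1.5,fy=1.5)
for q in [(-.135,.056,.016),(-.135,-.056,.016),(0.06,.056,.016),(0.06,-.056,.016),(0,.042,.042),(0,-.028,.042),(-.045,.042,.026),(-.045,-.042,.026),(-.01,-.0305,.026),(-.01,.0305,.026)]:
    u=proj(p,N(*q))[0]; cv2.drawMarker(im,tuple(int(k*1.5+.25) for k in u),(0,0,255),cv2.MARKER_CROSS,12,1)
cv2.imwrite("pics/g2.png",im)
E
```

```text
clock: 9.02
position: [0.4435, 0.0251, 0.0998]
ee_rot: [-3.124, 0.001, 0.045]
wrist_force: [-0.5, 0.0, -1.9]
gripper_width: 0.639
[0.44349798 0.02512596 0.09976761] [-3.12351151e+00  5.42568829e-04  4.47390949e-02] [-0.54822681  0.01493875 -1.93553784] 0.6390165662264231
(0.67, array([447.5,  24.3,  85.4,  55.8,   2.4]), [[403.70001220703125, 50.400001525878906], [406.0, -5.400000095367432], [491.29998779296875, -1.7999999523162842], [489.0, 54.0]])
```

```bash
sleep 0
```

```text
(no output)
```

View pics/g2.png

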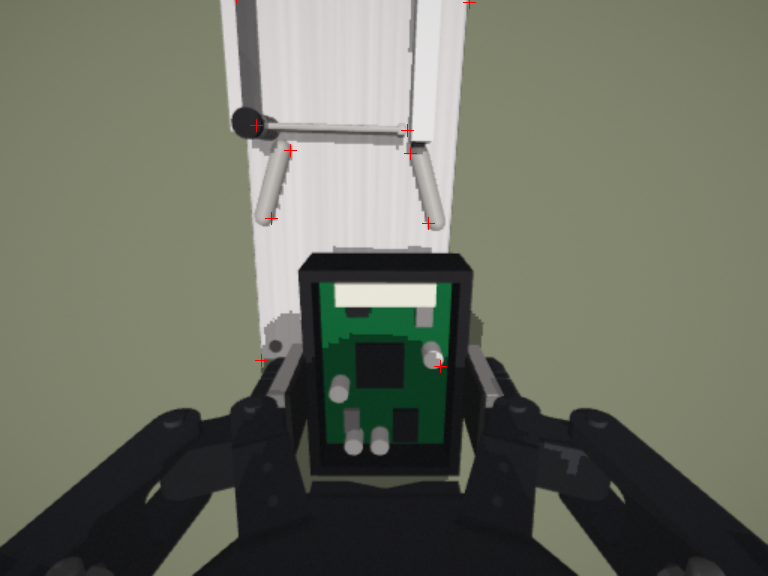

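Run:
```python
from h import *
s=r.get_state()
for k in ("joint_pos","dq","effort","position","ee_rot","wrist_force","ft_torque"): print(k,np.round(s[k],3))
p=r.camera("scene"); cv2.imwrite("pics/g_scene.png",p["img"])
```

```text
joint_pos [ 0.044  0.171 -0.43   0.971  0.018  3.141]
dq [ 0.    -0.002  0.    -0.001 -0.001  0.002]
effort [ 3.1000e-02 -6.1276e+01  4.5128e+01  7.0000e-03  1.0400e-01  0.0000e+00]
position [0.444 0.025 0.1  ]
ee_rot [-3.124e+00  1.000e-03  4.500e-02]
wrist_force [ 0.689  1.004 -1.893]
ft_torque [ 0.008 -0.001 -0.028]
```

```bash
sleep 0
```

```text
(no output)
```

View pics/g_scene.png

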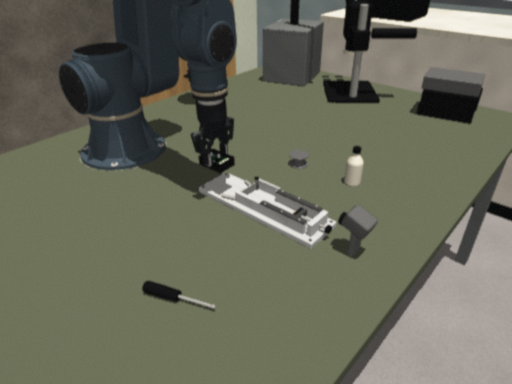

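Joint 6 has hit its limit (3.14), which blocked the move. Either end of the tray may lead, so I'll turn the tool half round to free the wrist.

```bash
python3 -m inch '[[[0,0,-5],[0,0,0],0],[[0,0,-10],[0,0,0],0],[[0,0,-10],[0,0,0],0],[[0,0,-10],[0,0,0],0],[[0,0,-10],[0,0,0],0],[[0,0,-10],[0,0,0],0],[[0,0,-10],[0,0,0],0],[[0,0,-10],[0,0,0],0],[[0,0,-10],[0,0,0],0],[[0,0,-10],[0,0,0],0],[[0,0,-10],[0,0,0],0],[[0,0,-10],[0,0,0],0]]';python3 -m inch '[[[0,0,-10],[0,0,0],0],[[0,0,-10],[0,0,0],0],[[0,0,-10],[0,0,0],0],[[0,0,-10],[0,0,0],0],[[0,0,-10],[0,0,0],0],[[0,0,-8],[0,0,0],0],[[0,0,-5.3],[0,0,0],0],[[0,0,0],[0,0,0],0]]'
python3 - <<'E'
from h import *
s=r.get_state()
for k in ("joint_pos","position","ee_rot","wrist_force"): print(k,np.round(s[k],4))
p=r.camera("wrist"); cv2.imwrite("pics/h_wrist.png",p["img"]);print(rect(p,"tray",.118))
E
```

```text
clock: 10.68
position: [0.4435, 0.0251, 0.0998]
ee_rot: [3.134, -0.017, 2.058]
wrist_force: [-0.5, -0.0, -1.6]
gripper_width: 0.638
clock: 11.68
position: [0.4435, 0.0251, 0.0998]
ee_rot: [3.124, -0.001, -3.127]
wrist_force: [-0.2, 0.5, -2.4]
gripper_width: 0.637
joint_pos [ 0.0436  0.1709 -0.4296  0.9709  0.0181  0.0293]
position [0.4435 0.0251 0.0998]
ee_rot [ 3.1236e+00 -1.1000e-03 -3.1272e+00]
wrist_force [-0.212   0.5436 -2.4166]
(0.85, array([439. ,  24.4,  86. ,  56.4,   0.7]), [[395.70001220703125, 52.0], [396.3999938964844, -4.300000190734863], [482.3999938964844, -3.299999952316284], [481.70001220703125, 53.0]])
```

```bash
sleep 0
```

```text
(no output)
```

View pics/h_wrist.png

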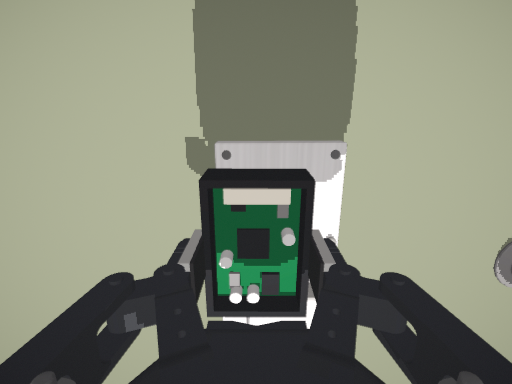

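```bash
python3 -m inch '[[[0.5,0,0],[-2,7,0],0],[[0.5,0,0],[-3,8,0],0],[[0,0,0],[0,5.5,0],0],[[0,0,0],[0,0,0],0],[[0,0,0],[0,0,0],0]]'
python3 - <<'E'
from h import *
s=r.get_state()
for k in ("joint_pos","position","ee_rot","wrist_force"): print(k,np.round(s[k],4))
p=r.camera("wrist"); print(rect(p,"tray",.118))
def N(x,y,z,o=(0.531,0.047),a=0.0157): return [o[0]+np.cos(a)*x-np.sin(a)*y,o[1]+np.sin(a)*x+np.cos(a)*y,z]
im=cv2.resize(p["img"],None,fx=1.5,fy=1.5)
for q in [(-.135,.056,.016),(-.135,-.056,.016),(-.1,-.056,.016),(-.1,.056,.016)]:
    u=proj(p,N(*q))[0]; cv2.drawMarker(im,tuple(int(k*1.5+.25) for k in u),(0,0,255),cv2.MARKER_CROSS,12,1)
cv2.imwrite("pics/i2.png",im)
E
```

```text
clock: 12.4
position: [0.4481, 0.0456, 0.0999]
ee_rot: [3.141, -0.001, -3.127]
wrist_force: [0.1, -0.0, -2.5]
gripper_width: 0.638
joint_pos [ 1.010e-01  1.834e-01 -4.136e-01  9.750e-01  6.000e-04  8.600e-02]
position [0.4481 0.0456 0.0999]
ee_rot [ 3.1410e+00 -1.2000e-03 -3.1266e+00]
wrist_force [ 0.0708 -0.0055 -2.452 ]
(0.63, array([443.8,  44.9,  85.3,  56.8,   0.7]), [[400.79998779296875, 72.80000305175781], [401.5, 16.0], [486.79998779296875, 17.100000381469727], [486.1000061035156, 73.9000015258789]])
```

```bash
sleep 0
```

```text
(no output)
```

View pics/i2.png

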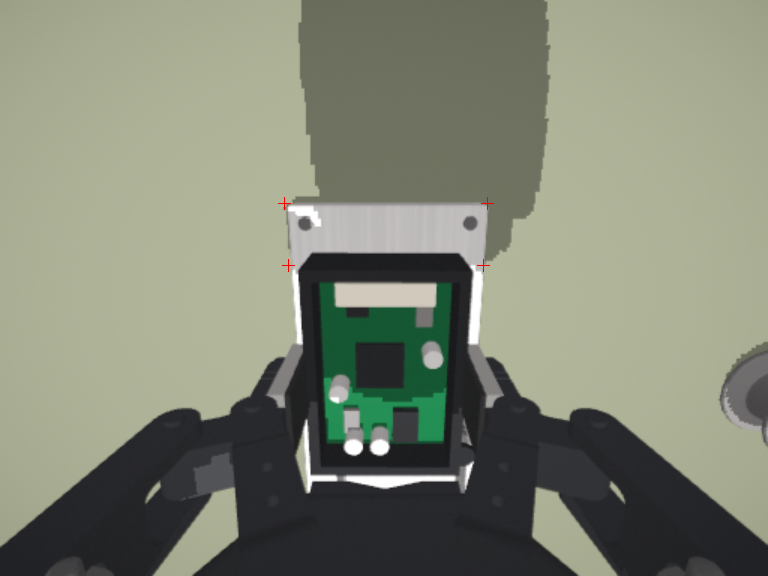

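The tray is centred over the loading end, and the model's front corners agree with the plate within about 2 px. I'll lower it now.

```bash
python3 -m inch '[[[0,0,0],[0,0.5,8],0],[[0,0,0],[0,0,15],0],[[0,0,0],[0,0,18],0],[[0,0,0],[0,0,15],0],[[0,0,0],[0,0,10],0],[[0,0,0],[0,0,5],0],[[0,0,0],[0,0,2],0],[[0,0,0],[0,0,0],0]]'; python3 -m inch '[[[0,0,0],[0,0,1],0],[[0,0,0],[0,0,0],0]]';python3 -m inch '[[[0,0,0],[0,0,1],0],[[0,0,0],[0,0,0],0]]'
```

```text
clock: 13.5
position: [0.4483, 0.0462, 0.0272]
ee_rot: [3.141, -0.001, -3.127]
wrist_force: [-0.4, 0.1, -1.8]
gripper_width: 0.637
clock: 13.75
position: [0.4482, 0.0462, 0.0261]
ee_rot: [3.141, -0.001, -3.127]
wrist_force: [0.4, -0.3, -1.2]
gripper_width: 0.64
clock: 14.0
position: [0.4481, 0.0462, 0.0249]
ee_rot: [3.141, -0.001, -3.127]
wrist_force: [0.1, 0.2, -1.9]
gripper_width: 0.634
```

```bash
python3 -m inch '[[[0,0,0],[0,0,0.7],0],[[0,0,0],[0,0,0],0]]'; python3 -m inch '[[[0,0,0],[0,0,0],0.85],[[0,0,0],[0,0,0],1],[[0,0,0],[0,0,0],1],[[0,0,0],[0,0,0],1],[[0,0,0],[0,0,0],1]]'
python3 - <<'E'
from h import *
p=r.camera("wrist"); cv2.imwrite("pics/j.png",p["img"]); print(rect(p,"tray",.042))
E
```

```text
clock: 14.25
position: [0.4481, 0.0462, 0.0242]
ee_rot: [3.141, -0.001, -3.127]
wrist_force: [0.1, -0.3, -1.8]
gripper_width: 0.64
clock: 14.88
position: [0.4481, 0.0462, 0.0243]
ee_rot: [3.141, -0.001, -3.127]
wrist_force: [0.1, -0.8, 0.0]
gripper_width: 1.005
(0.66, array([443.8,  45.5,  86. ,  57. ,   0.9]), [[400.3999938964844, 73.4000015258789], [401.20001220703125, 16.399999618530273], [487.20001220703125, 17.700000762939453], [486.29998779296875, 74.5999984741211]])
```

```bash
sleep 0
```

```text
(no output)
```

View pics/j.png

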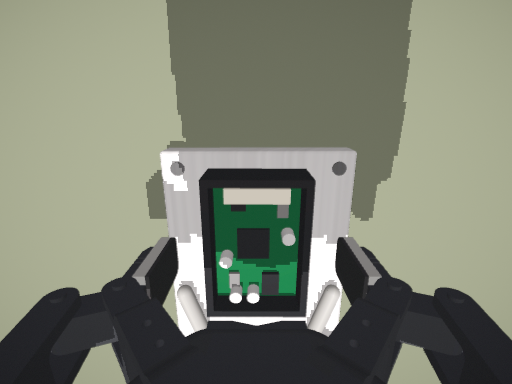

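The tray is flat on the loading end, centred with its leading end at nest x ≈ -46. Next I'll lift, go behind it and shut the fingers.

```bash
python3 -m inch '[[[0,0,0],[0,0,-5],1],[[0,0,0],[0,0,-15],1],[[0,0,0],[0,0,-20],1],[[0,0,0],[0,0,-15],1],[[0,0,0],[15,0,0],0],[[0,0,0],[20,0,0],0],[[0,0,0],[20,0,0],0],[[0,0,0],[13,0,0],0],[[0,0,0],[0,0,0],0],[[0,0,0],[0,0,0],0]]'
python3 - <<'E'
from h import *
p=r.camera("wrist"); cv2.imwrite("pics/k.png",p["img"]); 
p=r.camera("scene"); cv2.imwrite("pics/k_s.png",cv2.resize(p["img"][100:260,150:370],None,fx=3.6,fy=3.6)); print(rect(p,"tray",.042))
E
```

```text
clock: 16.23
position: [0.3807, 0.0452, 0.0794]
ee_rot: [3.141, -0.001, -3.127]
wrist_force: [1.1, -0.1, 1.0]
gripper_width: 0.002
(0.68, array([462.4,  37.2,  79.6, 111. ,  83. ]), [[402.5, 4.400000095367432], [512.7000122070312, -9.100000381469727], [522.2999877929688, 69.9000015258789], [412.1000061035156, 83.4000015258789]])
```

```bash
sleep 0
```

```text
(no output)
```

View pics/k.png

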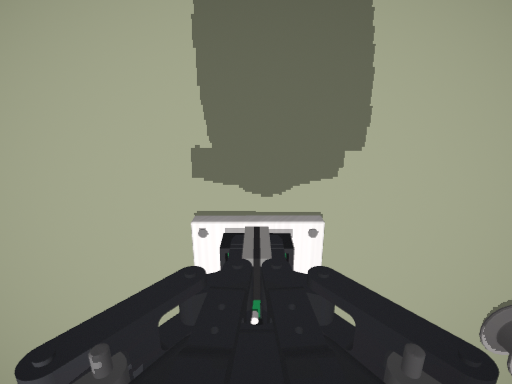

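View pics/k_s.png

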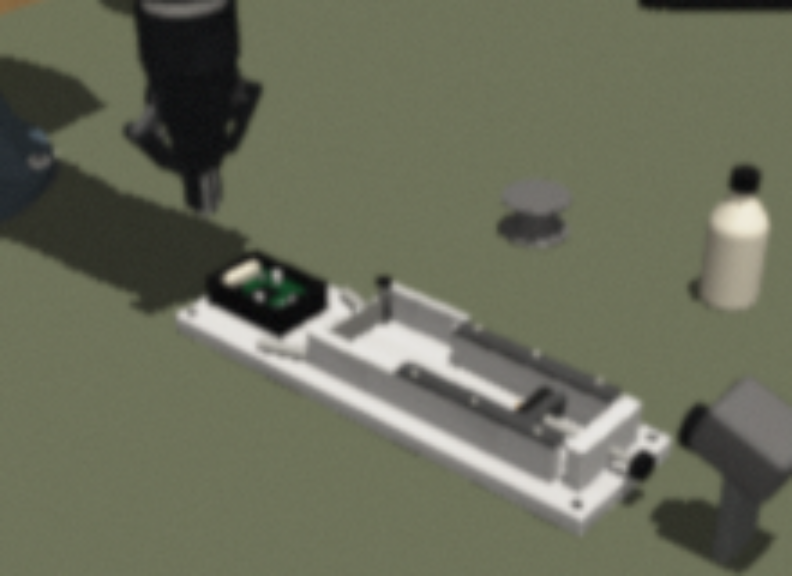

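The scene view shows the tray flat at (265, 290), the fingers shut behind it and the gate ahead. I'll lower the fingers and push gently with feedback.

```bash
python3 -m inch '[[[0,0,0],[0,4,10],0],[[0,0,0],[0,0,15],0],[[0,0,0],[0,0,15],0],[[0,0,0],[0,0,10],0],[[0,0,0],[0,0,3],0],[[0,0,0],[0,0,0],0],[[0,0,0],[0,0,0],0]]'; python3 -m inch '[[[0,0,0],[-3,0,0],0],[[0,0,0],[-3,0,0],0],[[0,0,0],[-3,0,0],0],[[0,0,0],[-2,0,0],0],[[0,0,0],[-2,0,0],0]]';  python3 - <<'E'
from h import *
s=r.get_state();print(np.round(s["wrist_force"],2),np.round(s["ft_torque"],3))
p=r.camera("scene"); cv2.imwrite("pics/l_s.png",cv2.resize(p["img"][100:260,150:370],None,fx=3.6,fy=3.6))
E
```

```text
clock: 17.25
position: [0.3804, 0.0492, 0.0267]
ee_rot: [3.141, -0.0, -3.127]
wrist_force: [0.7, -0.3, -0.0]
gripper_width: -0.005
clock: 17.88
position: [0.3932, 0.0493, 0.0263]
ee_rot: [3.141, -0.001, -3.127]
wrist_force: [1.2, 0.6, 0.6]
gripper_width: -0.003
[1.15 0.59 0.64] [0.06  0.015 0.004]
```

```bash
sleep 0
```

```text
(no output)
```

View pics/l_s.png

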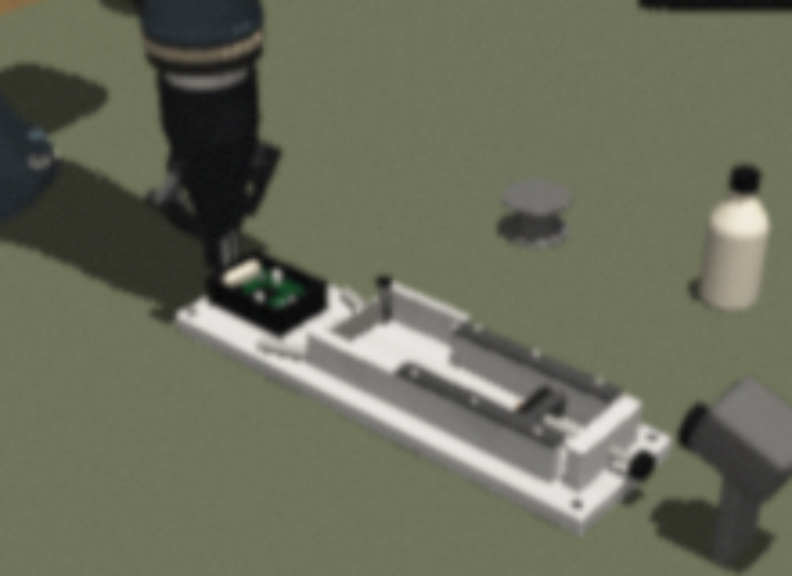

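```bash
python3 -m inch '[[[0,0,0],[-3,0,0],0],[[0,0,0],[-3,0,0],0],[[0,0,0],[-3,0,0],0],[[0,0,0],[-4,0,0],0],[[0,0,0],[-4,0,0],0],[[0,0,0],[-4,0,0],0],[[0,0,0],[-4,0,0],0]]';  python3 - <<'E'
from h import *
s=r.get_state();print(np.round(s["wrist_force"],2),np.round(s["ft_torque"],3))
p=r.camera("scene"); cv2.imwrite("pics/m_s.png",cv2.resize(p["img"][100:260,150:370],None,fx=3.6,fy=3.6))
E
python3 -m inch '[[[0,0,0],[-3,0,0],0],[[0,0,0],[-3,0,0],0],[[0,0,0],[-3,0,0],0],[[0,0,0],[-3,0,0],0]]'
```

```text
clock: 18.8
position: [0.4184, 0.0497, 0.0263]
ee_rot: [3.141, -0.001, -3.127]
wrist_force: [-1.5, -0.8, 0.5]
gripper_width: 0.0
[-1.48 -0.78  0.54] [-0.009  0.236 -0.014]
clock: 19.35
position: [0.4303, 0.0499, 0.0263]
ee_rot: [3.141, -0.001, -3.127]
wrist_force: [-1.0, -1.1, -0.3]
gripper_width: 0.004
```

```bash
sleep 0
```

```text
(no output)
```

View pics/m_s.png

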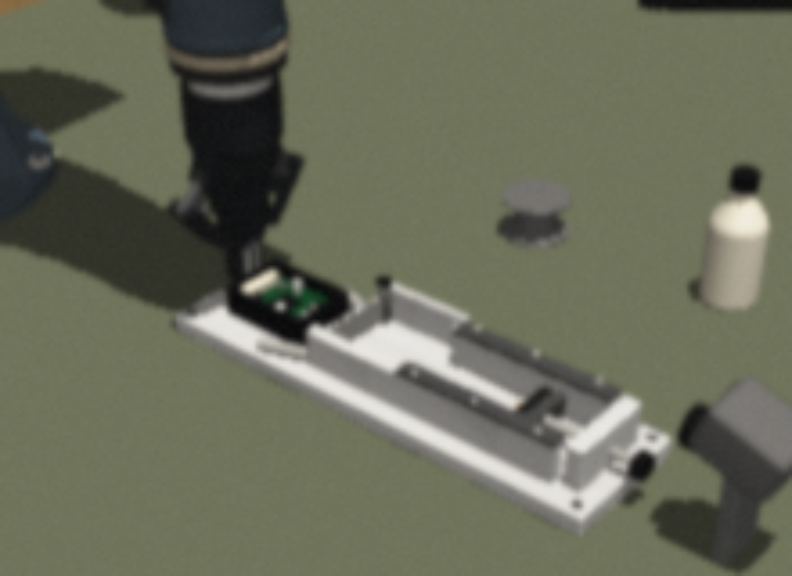

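```bash
for i in 1 2; do python3 -m inch '[[[0,0,0],[-2,0,0],0],[[0,0,0],[-2,0,0],0],[[0,0,0],[-2,0,0],0]]'; done;  python3 -m inch '[[[0,0,0],[-2,0,0],0],[[0,0,0],[-2,0,0],0],[[0,0,0],[-2,0,0],0]]';python3 -m inch '[[[0,0,0],[-2,0,0],0],[[0,0,0],[-2,0,0],0],[[0,0,0],[-2,0,0],0]]';python3 - <<'E'
from h import *
s=r.get_state();print(np.round(s["wrist_force"],2),np.round(s["ft_torque"],3))
p=r.camera("scene"); cv2.imwrite("pics/n_s.png",cv2.resize(p["img"][100:260,150:370],None,fx=3.6,fy=3.6))
E
```

```text
clock: 19.73
position: [0.4361, 0.05, 0.0263]
ee_rot: [3.141, -0.001, -3.127]
wrist_force: [-1.2, 0.3, -0.8]
gripper_width: 0.001
clock: 20.1
position: [0.4416, 0.05, 0.0262]
ee_rot: [3.141, -0.002, -3.127]
wrist_force: [-5.9, -0.1, 4.4]
gripper_width: -0.001
clock: 20.48
position: [0.4475, 0.0501, 0.0261]
ee_rot: [3.141, -0.002, -3.127]
wrist_force: [-5.4, -0.7, 3.7]
gripper_width: -0.002
clock: 20.85
position: [0.4535, 0.0502, 0.0261]
ee_rot: [3.141, -0.002, -3.127]
wrist_force: [-6.2, -0.1, 3.6]
gripper_width: 0.0
[-6.16 -0.1   3.57] [-0.061  1.14   0.016]
```

```bash
sleep 0
```

```text
(no output)
```

View pics/n_s.png

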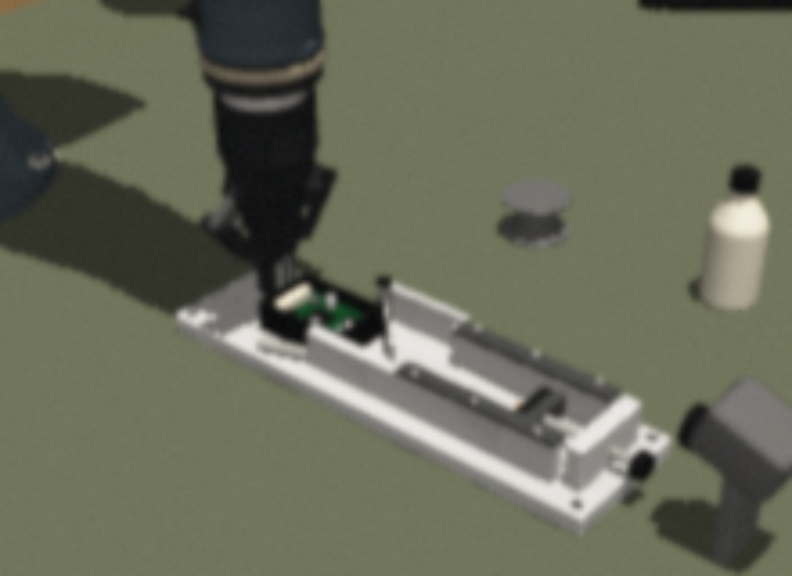

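The gate is opening, with contact at TCP x ≈ 0.440 as predicted and about 6 N. I'll keep going.

```bash
python3 -m inch '[[[0,0,0],[-3,0,0],0],[[0,0,0],[-3,0,0],0],[[0,0,0],[-3,0,0],0],[[0,0,0],[-3,0,0],0],[[0,0,0],[-3,0,0],0],[[0,0,0],[-3,0,0],0]]';python3 -m inch '[[[0,0,0],[-3,0,0],0],[[0,0,0],[-3,0,0],0],[[0,0,0],[-3,0,0],0],[[0,0,0],[-3,0,0],0],[[0,0,0],[-3,0,0],0],[[0,0,0],[-3,0,0],0]]';python3 - <<'E'
from h import *
s=r.get_state();print(np.round(s["wrist_force"],2),np.round(s["ft_torque"],3))
p=r.camera("scene"); cv2.imwrite("pics/o_s.png",cv2.resize(p["img"][100:260,150:370],None,fx=3.6,fy=3.6))
E
```

```text
clock: 21.65
position: [0.4723, 0.0505, 0.0262]
ee_rot: [3.141, -0.001, -3.127]
wrist_force: [-1.7, -0.1, -1.0]
gripper_width: 0.002
clock: 22.4
position: [0.4903, 0.0508, 0.0262]
ee_rot: [3.141, -0.001, -3.127]
wrist_force: [-1.8, -1.4, -1.3]
gripper_width: -0.001
[-1.81 -1.43 -1.32] [-0.042  0.357  0.034]
```

```bash
sleep 0
```

```text
(no output)
```

View pics/o_s.png

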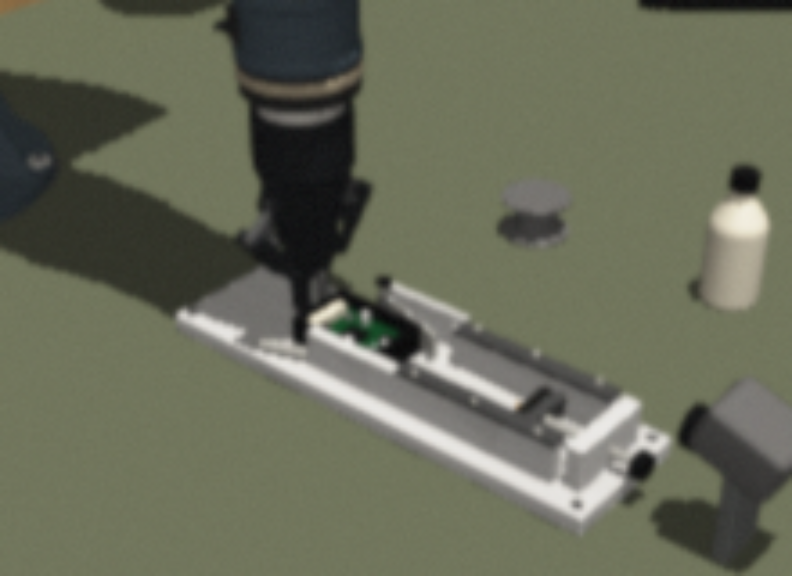

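```bash
python3 -m inch '[[[0,0,0],[-3,0,0],0],[[0,0,0],[-3,0,0],0],[[0,0,0],[-3,0,0],0],[[0,0,0],[-3,0,0],0],[[0,0,0],[-3,0,0],0],[[0,0,0],[-3,0,0],0],[[0,0,0],[-3,0,0],0],[[0,0,0],[-3,0,0],0]]';python3 -m inch '[[[0,0,0],[-3,0,0],0],[[0,0,0],[-3,0,0],0],[[0,0,0],[-3,0,0],0],[[0,0,0],[-3,0,0],0],[[0,0,0],[-3,0,0],0],[[0,0,0],[-3,0,0],0]]';python3 - <<'E'
from h import *
s=r.get_state();print(np.round(s["wrist_force"],2),np.round(s["ft_torque"],3))
p=r.camera("scene"); cv2.imwrite("pics/p_s.png",cv2.resize(p["img"][100:260,150:370],None,fx=3.6,fy=3.6))
p=r.camera("top"); cv2.imwrite("pics/p_t.png",cv2.resize(p["img"][100:260,150:370],None,fx=3.6,fy=3.6))
E
```

```text
clock: 23.45
position: [0.5143, 0.0512, 0.0262]
ee_rot: [3.141, -0.001, -3.127]
wrist_force: [-2.4, -0.0, 2.2]
gripper_width: 0.0
clock: 24.2
position: [0.5323, 0.0514, 0.0262]
ee_rot: [3.141, -0.001, -3.127]
wrist_force: [-2.6, -0.5, 1.0]
gripper_width: -0.0
[-2.63 -0.49  1.02] [-0.114  0.536 -0.041]
```

```bash
sleep 0
```

```text
(no output)
```

View pics/p_s.png

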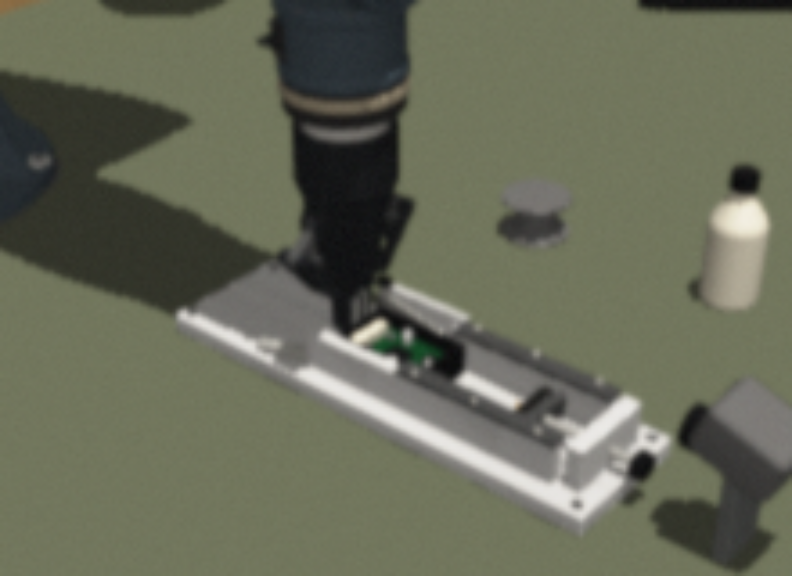

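View pics/p_t.png

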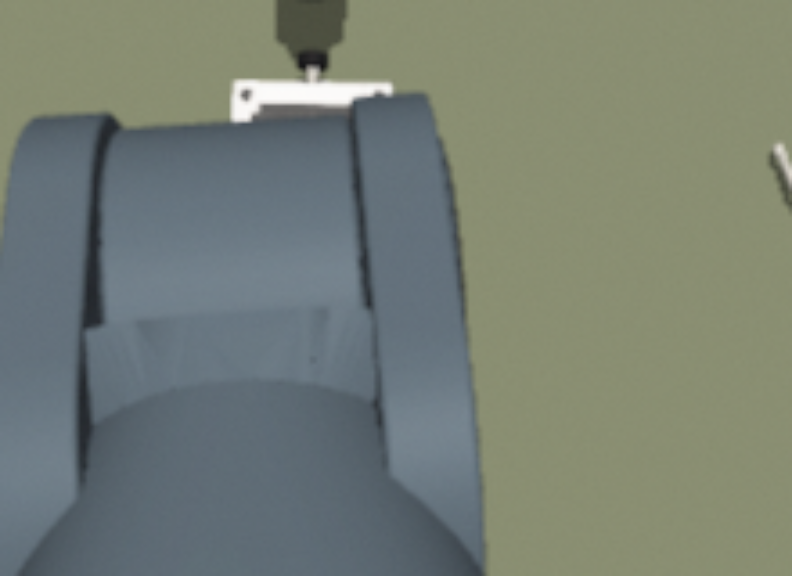

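The tray has its leading end under the lips and is moving smoothly at about 2.5 N. I'll continue, then slow down near the stop, which should meet it at TCP x ≈ 0.60.

```bash
python3 -m inch '[[[0,0,0],[-3,0,0],0],[[0,0,0],[-3,0,0],0],[[0,0,0],[-3,0,0],0],[[0,0,0],[-3,0,0],0],[[0,0,0],[-3,0,0],0],[[0,0,0],[-3,0,0],0]]';python3 -m inch '[[[0,0,0],[-3,0,0],0],[[0,0,0],[-3,0,0],0],[[0,0,0],[-3,0,0],0],[[0,0,0],[-3,0,0],0],[[0,0,0],[-3,0,0],0],[[0,0,0],[-3,0,0],0]]';python3 - <<'E'
from h import *
s=r.get_state();print(np.round(s["wrist_force"],2),np.round(s["ft_torque"],3))
p=r.camera("scene"); cv2.imwrite("pics/q_s.png",cv2.resize(p["img"][120:260,200:360],None,fx=4,fy=4,interpolation=cv2.INTER_CUBIC))
E
```

```text
clock: 25.05
position: [0.5502, 0.0517, 0.0262]
ee_rot: [3.141, -0.001, -3.127]
wrist_force: [-2.6, -1.5, 0.1]
gripper_width: 0.002
clock: 25.8
position: [0.5682, 0.052, 0.0261]
ee_rot: [3.141, -0.001, -3.127]
wrist_force: [-2.2, -1.2, 1.3]
gripper_width: -0.001
[-2.18 -1.24  1.27] [-0.186  0.434 -0.012]
```

```bash
sleep 0
```

```text
(no output)
```

View pics/q_s.png

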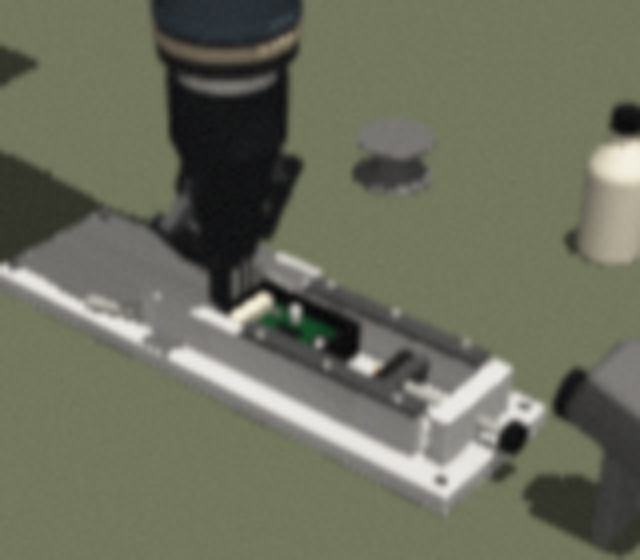

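```bash
python3 -m inch '[[[0,0,0],[-2,0,0],0],[[0,0,0],[-2,0,0],0],[[0,0,0],[-2,0,0],0],[[0,0,0],[-2,0,0],0],[[0,0,0],[-2,0,0],0],[[0,0,0],[-2,0,0],0]]';python3 -m inch '[[[0,0,0],[-1,0,0],0],[[0,0,0],[-1,0,0],0],[[0,0,0],[-1,0,0],0],[[0,0,0],[-1,0,0],0]]';python3 - <<'E'
from h import *
p=r.camera("scene"); cv2.imwrite("pics/r_s.png",cv2.resize(p["img"][120:260,200:360],None,fx=4,fy=4,interpolation=cv2.INTER_CUBIC))
E
```

```text
clock: 26.6
position: [0.5802, 0.0522, 0.0261]
ee_rot: [3.141, -0.001, -3.127]
wrist_force: [-1.7, -0.7, 0.3]
gripper_width: 0.002
clock: 27.1
position: [0.5841, 0.0522, 0.0261]
ee_rot: [3.141, -0.001, -3.127]
wrist_force: [-1.7, -0.4, 1.7]
gripper_width: 0.002
```

```bash
sleep 0
```

```text
(no output)
```

View pics/r_s.png

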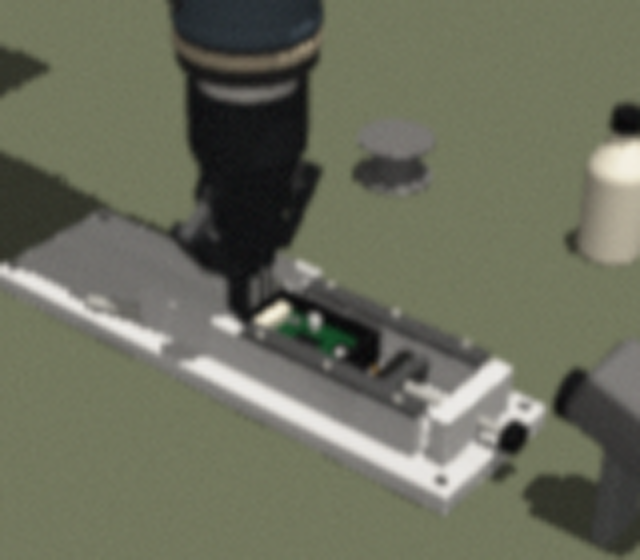

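```bash
python3 -m inch '[[[0,0,0],[-1,0,0],0],[[0,0,0],[-1,0,0],0],[[0,0,0],[0,0,0],0]]' | egrep 'pos|wri';python3 -m inch '[[[0,0,0],[-1,0,0],0],[[0,0,0],[-1,0,0],0],[[0,0,0],[0,0,0],0]]'| egrep 'pos|wri'
```

```text
position: [0.5862, 0.0523, 0.0261]
wrist_force: [-0.1, -0.0, 0.6]
position: [0.5882, 0.0523, 0.0261]
wrist_force: [-0.2, -0.4, -1.1]
```

```bash
python3 -m inch '[[[0,0,0],[-1,0,0],0],[[0,0,0],[0,0,0],0]]' | egrep 'pos|wri'
```

```text
position: [0.5891, 0.0523, 0.0261]
wrist_force: [-0.5, -0.4, -0.2]
```

```bash
python3 -m inch '[[[0,0,0],[-1,0,0],0],[[0,0,0],[0,0,0],0]]' | egrep 'pos|wri'
```

```text
position: [0.5901, 0.0523, 0.0261]
wrist_force: [-0.9, 0.3, -0.3]
```

```bash
python3 -m inch '[[[0,0,0],[-1,0,0],0],[[0,0,0],[0,0,0],0]]' | egrep 'pos|wri'
```

```text
position: [0.5912, 0.0523, 0.0261]
wrist_force: [-1.7, -0.9, -0.6]
```

```bash
python3 -m inch '[[[0,0,0],[-1,0,0],0],[[0,0,0],[0,0,0],0]]' | egrep 'pos|wri'
```

```text
position: [0.5922, 0.0523, 0.0261]
wrist_force: [-1.5, -0.9, 0.2]
```

```bash
python3 -m inch '[[[0,0,0],[-1,0,0],0],[[0,0,0],[0,0,0],0]]' | egrep 'pos|wri'
```

```text
position: [0.5932, 0.0523, 0.0261]
wrist_force: [-1.0, 0.0, -0.7]
```

```bash
python3 -m inch '[[[0,0,0],[-0.8,0,0],0],[[0,0,0],[0,0,0],0]]' | egrep 'pos|wri'
```

```text
position: [0.594, 0.0524, 0.0261]
wrist_force: [-1.2, -0.2, 0.0]
```

Run:
```python
from h import *
print(r.get_state()["wrist_force"])
p=r.camera("scene"); cv2.imwrite("pics/t_s.png",cv2.resize(p["img"][180:240,260:340],None,fx=9,fy=9,interpolation=cv2.INTER_CUBIC))
```

```text
[-1.22869555 -0.1732557   0.0165585 ]
```

View pics/t_s.png

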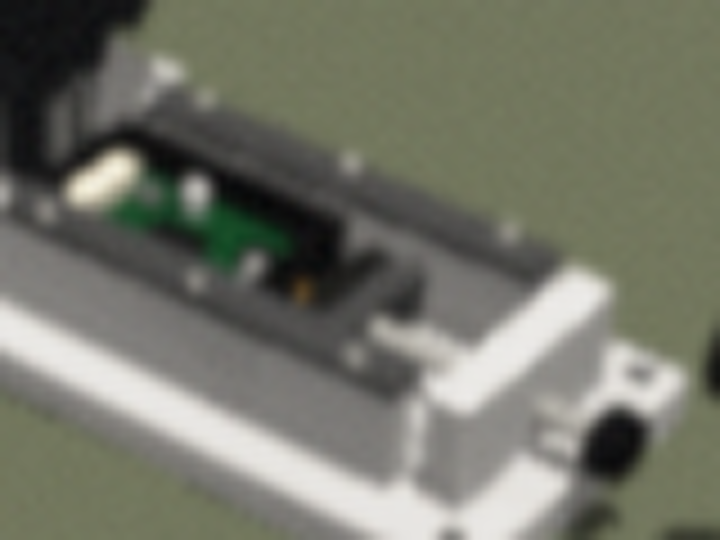

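The orange pin at (305, 292) is still visible between the tray and the stop, with a few mm left.

```bash
python3 -m inch '[[[0,0,0],[-1,0,0],0],[[0,0,0],[0,0,0],0]]' | egrep 'pos|wri'
```

```text
position: [0.595, 0.0524, 0.0261]
wrist_force: [-0.4, -0.5, 0.3]
```

```bash
python3 -m inch '[[[0,0,0],[-1,0,0],0],[[0,0,0],[0,0,0],0]]' | egrep 'pos|wri'
```

```text
position: [0.596, 0.0524, 0.0261]
wrist_force: [-1.2, -0.5, -0.3]
```

```bash
python3 -m inch '[[[0,0,0],[-1,0,0],0],[[0,0,0],[0,0,0],0]]' | egrep 'pos|wri'
```

```text
position: [0.5969, 0.0524, 0.0261]
wrist_force: [-0.6, -0.5, -0.4]
```

```bash
python3 -m inch '[[[0,0,0],[-1,0,0],0],[[0,0,0],[0,0,0],0]]' | egrep 'pos|wri'
```

```text
position: [0.598, 0.0524, 0.0261]
wrist_force: [-0.7, -1.1, 0.4]
```

```bash
python3 -m inch '[[[0,0,0],[-1,0,0],0],[[0,0,0],[0,0,0],0]]' | egrep 'pos|wri'
```

```text
position: [0.5989, 0.0524, 0.0261]
wrist_force: [-1.2, -0.1, 0.7]
```

```bash
python3 -m inch '[[[0,0,0],[-0.8,0,0],0],[[0,0,0],[0,0,0],0]]' | egrep 'pos|wri'
```

```text
position: [0.5997, 0.0524, 0.0261]
wrist_force: [-1.3, 0.3, 1.2]
```

Run:
```python
from h import *
print(r.get_state()["wrist_force"])
p=r.camera("scene"); cv2.imwrite("pics/u_s.png",cv2.resize(p["img"][180:240,260:340],None,fx=9,fy=9,interpolation=cv2.INTER_CUBIC))
```

```text
[-1.32702278  0.26066547  1.23845275]
```

View pics/u_s.png

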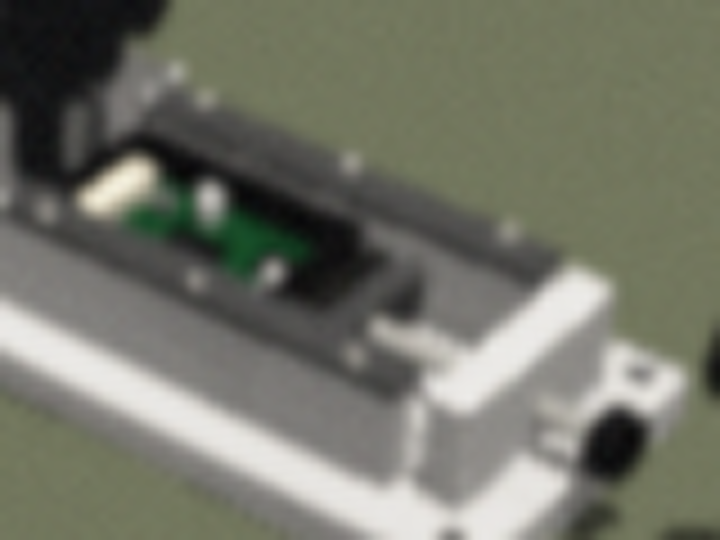

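The tray's rim at (370, 240) now nearly meets the stop block at (390, 260), and the pin is hidden. I'll keep the steps at 0.8 mm.

```bash
python3 -m inch '[[[0,0,0],[-0.8,0,0],0],[[0,0,0],[0,0,0],0]]' | egrep 'clo|pos|wri'
```

```text
clock: 31.25
position: [0.6005, 0.0525, 0.0261]
wrist_force: [-1.4, -0.7, -0.1]
```

```bash
python3 -m inch '[[[0,0,0],[-0.8,0,0],0],[[0,0,0],[0,0,0],0]]' | egrep 'pos|wri'
```

```text
position: [0.6013, 0.0525, 0.0261]
wrist_force: [-0.6, -1.2, 1.5]
```

```bash
python3 -m inch '[[[0,0,0],[-0.8,0,0],0],[[0,0,0],[0,0,0],0]]' | egrep 'clo|pos|wri'
```

```text
clock: 31.75
position: [0.6021, 0.0525, 0.0261]
wrist_force: [-2.3, -0.3, 0.3]
```

```bash
python3 -m inch '[[[0,0,0],[-0.8,0,0],0],[[0,0,0],[0,0,0],0]]' | egrep 'pos|wri'
```

```text
position: [0.6026, 0.0525, 0.0261]
wrist_force: [-4.7, -2.1, 2.8]
```

Contact: the force is rising. I'll press on in small steps to about 11 N.

```bash
python3 -m inch '[[[0,0,0],[-0.6,0,0],0],[[0,0,0],[0,0,0],0]]' | egrep 'clo|pos|wri'
```

```text
clock: 32.25
position: [0.6029, 0.0524, 0.026]
wrist_force: [-7.2, -1.4, 5.6]
```

```bash
python3 -m inch '[[[0,0,0],[-0.5,0,0],0],[[0,0,0],[0,0,0],0],[[0,0,0],[0,0,0],0]]' | egrep 'pos|wri'
```

```text
position: [0.6031, 0.0524, 0.026]
wrist_force: [-8.8, -0.7, 6.8]
```

```bash
python3 -m inch '[[[0,0,0],[-0.5,0,0],0],[[0,0,0],[0,0,0],0],[[0,0,0],[0,0,0],0]]' | egrep 'clo|pos|wri'; python3 -m inch '[[[0,0,0],[0,0,0],0],[[0,0,0],[0,0,0],0]]' | egrep 'pos|wri'
python3 - <<'E'
from h import *
print(r.get_state()["wrist_force"])
p=r.camera("scene"); cv2.imwrite("pics/v_s.png",cv2.resize(p["img"][180:240,260:340],None,fx=9,fy=9,interpolation=cv2.INTER_CUBIC))
E
```

```text
clock: 33.0
position: [0.6033, 0.0524, 0.026]
wrist_force: [-10.6, -1.5, 8.1]
position: [0.6033, 0.0524, 0.026]
wrist_force: [-11.9, -1.4, 8.2]
[-11.86052048  -1.39009587   8.2255291 ]
```

```bash
sleep 0
```

```text
(no output)
```

View pics/v_s.png

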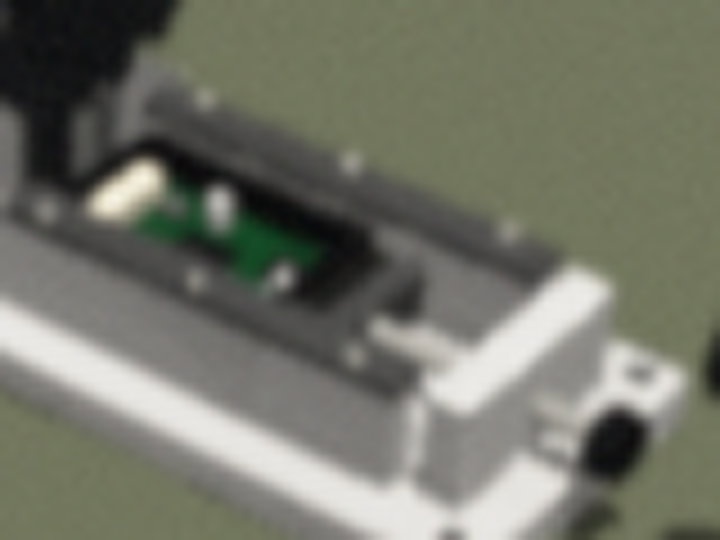

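Seated at about 11 N forward and held. Now I'll back off gently and lift out.

```bash
python3 -m inch '[[[0,0,0],[0.5,0,0],0],[[0,0,0],[0.5,0,0],0],[[0,0,0],[0.5,0,0],0],[[0,0,0],[0.5,0,0],0],[[0,0,0],[0.7,0,0],0],[[0,0,0],[0.7,0,0],0],[[0,0,0],[0.8,0,0],0],[[0,0,0],[0,0,0],0]]'| egrep 'clo|pos|wri'; python3 -m inch '[[[0,0,0],[0,0,-3],0],[[0,0,0],[0,0,-6],0],[[0,0,0],[0,0,-8],0],[[0,0,0],[0,0,-12],0],[[0,0,0],[0,0,-15],0],[[0,0,0],[0,0,-20],0],[[0,0,0],[0,0,-20],0],[[0,0,0],[0,0,0],0]]'| egrep 'pos|wri'
python3 - <<'E'
from h import *
p=r.camera("scene"); cv2.imwrite("pics/w_s.png",cv2.resize(p["img"][160:250,210:350],None,fx=5.5,fy=5.5,interpolation=cv2.INTER_CUBIC))
E
```

```text
clock: 34.3
position: [0.6003, 0.0525, 0.0262]
wrist_force: [0.6, -1.5, 1.2]
position: [0.6015, 0.0525, 0.1122]
wrist_force: [0.4, 1.1, -0.4]
```

```bash
sleep 0
```

```text
(no output)
```

View pics/w_s.png

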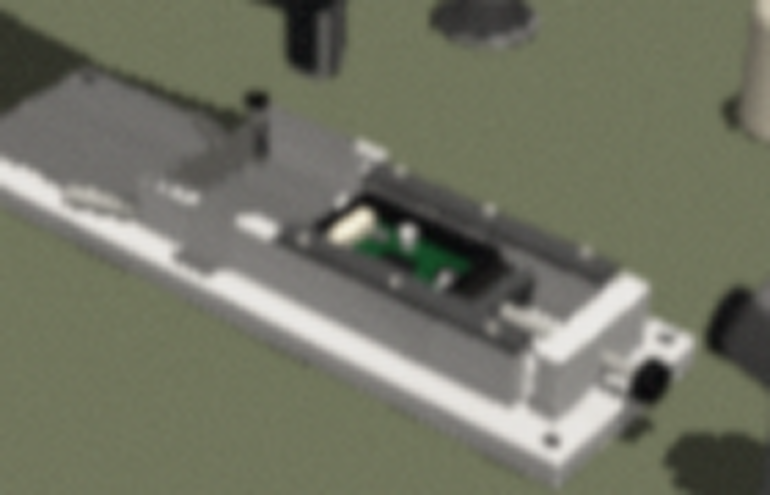

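The gripper is clear and the tray sits against the stop. I'll pull back for a clear view of the gate.

```bash
python3 -m inch '[[[0,0,0],[0,0,-25],0],[[0,0,0],[0,0,-30],0],[[0,0,0],[15,0,-30],0],[[0,0,0],[30,0,-15],0],[[0,0,0],[35,0,0],0],[[0,0,0],[35,0,0],0],[[0,0,0],[35,0,0],0],[[0,0,0],[35,0,0],0],[[0,0,0],[35,0,0],0],[[0,0,0],[30,0,0],0],[[0,0,0],[20,0,0],0],[[0,0,0],[0,0,0],0]]'
python3 - <<'E'
from h import *
p=r.camera("scene"); cv2.imwrite("pics/x_s.png",cv2.resize(p["img"][160:250,190:350],None,fx=5,fy=5,interpolation=cv2.INTER_CUBIC))
p=r.camera("top"); cv2.imwrite("pics/x_t.png",cv2.resize(p["img"][110:290,190:290],None,fx=3.33,fy=3.33,interpolation=cv2.INTER_CUBIC))
E
```

```text
clock: 36.85
position: [0.3296, 0.0483, 0.2101]
ee_rot: [3.141, -0.001, -3.126]
wrist_force: [0.1, -0.2, -0.4]
gripper_width: -0.002
```

```bash
sleep 0
```

```text
(no output)
```

View pics/x_s.png

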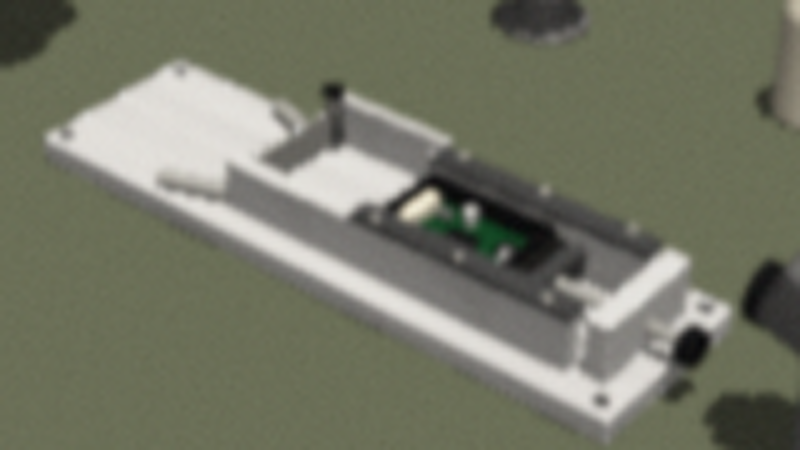

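View pics/x_t.png

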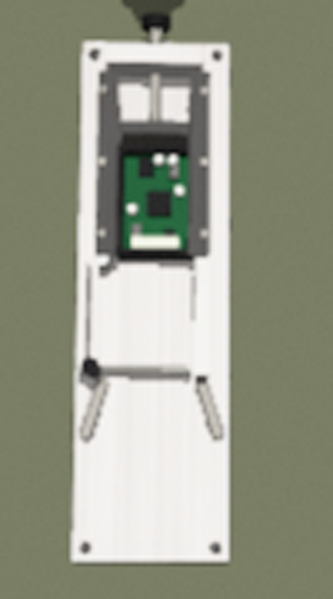

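The gate leaf lies at crop row 373, columns 90–190, exactly where it was when shut at the start. The tray is straight, with no visible gap to the stop. I'll hand in now.

Run:
```python
from h import *
p=r.camera("top")
print(rect(p,"tray",.042))
for t in ("bottle","reel","driver"):
    print(t,[np.round(w(p,d["xy"],0)[0],3) for d in r.landmark_of(p,t)[:1]])
s=r.get_state();print(s["clock"],np.round(s["dq"],3))
r.job_done()
```

```text
(0.75, array([648.9,  47.6,  83.3,  52.5,   1.3]), [[606.5999755859375, 72.9000015258789], [607.7999877929688, 20.399999618530273], [691.0999755859375, 22.299999237060547], [689.9000244140625, 74.80000305175781]])
bottle [array([0.701, 0.313, 0.   ])]
reel [array([0.511, 0.303, 0.   ])]
driver [array([ 0.674, -0.308,  0.   ])]
37.2 [ 0.    -0.005 -0.002  0.     0.001 -0.   ]
the job is handed in; nothing more can be done
```

The job is handed in at 37 s of the 72 s allowed. The tray is seated against the stop with the gate shut behind it, as far as the cameras and force readings show.

**What I did:**
- **Placing:** I gripped the tray across its width and set it flat on the loading end. On the way I turned the tool half round, because joint 6 had reached its limit and blocked the move; either end of the tray may lead.
- **Pushing in:** I pushed the tray in from behind with the fingers shut. The gate opened at about 6 N.
- **Seating:** I felt the stop at about x = 162 mm in the nest. I pressed to about 11–12 N forward, or about 14.5 N in total including friction along the tray's wall, and held it there. Then I backed off slowly and lifted out.

**Last checks:**
- **Gate:** the top view shows the leaf exactly where it was when shut at the start.
- **Tray:** it lies straight in the channel with no visible gap to the stop, and the pin is hidden.
- **Seating depth:** I could not read the pin's travel. That the tray is fully home rests on the contact forces and the pictures.
- **Tray position:** the network's outline puts the tray's centre about 5 mm short of where the fingers pushed it. I trust the finger position more, because that outline depends on the assumed height and partly hidden edges.
- **Bottle, reel and screwdriver:** they read within about 10 mm of their first measurements. That is within the network's scatter, and nothing came near them.

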